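# Change the rotary table over from faceplate to chuck

### The job

Change the small rotary table over from the faceplate to the three-jaw chuck: lift the aluminium faceplate off the three studs and lay it flat, hub up, in the round pocket of its wooden tray, fit the chuck over the studs with its flange fully down on the table, and stand the wooden pipe bowl, foot down, on the chuck between its three jaws. Put the chuck key away too, lying lengthwise in both notches of its wooden cradle. Let nothing drop, and leave the caliper and the wax tin where they are.

Things in the scene. Friction and masses are not known exactly. Their poses are not given: they have to be found in the camera images.
- rotary_table: Green rotary table, fixed. Origin: underside centre, on the round top's axis. Steel top 114 mm across, its face 70 mm up, does not turn. Three upright brass studs on a 33 mm radius at 0, 120, 240 deg from the x axis: 8 mm thick, 18 mm tall above the face, last 7 mm tapered to 3 mm. Foot 124 x 108 mm; handwheel to 108 mm on the -x side, 58 mm high.
- faceplate: Bright aluminium faceplate, loose, about 0.35 kg, starts seated on the studs (no nuts). Flange 86 mm across, 10 mm thick, three 13 mm holes as the studs (first on its x axis); round hub 40 mm across, 10 to 50 mm up, dark bore. Origin: centre of flange underside, z up. Studs show 8 mm above the flange: grip the hub with fingertips 10 mm or more above the flange.
- chuck: Three-jaw chuck, loose, about 0.6 kg, jaws up on the bench. Dark flange 86 mm across, 10 mm thick, three 13 mm holes on a 33 mm radius at 0, 120, 240 deg from its x axis (any match will do). Steel body 50 mm across, 10 to 50 mm up: grip with fingertips 10 mm or more above the flange. On its top 3 jaws, 12 mm tall, leave a 34 mm circle free. Origin: centre of flange underside, z up.
- bowl: Turned wooden pipe bowl, loose, about 0.05 kg, standing on its foot: foot 26 mm across, 20 mm tall, then a round body 36 mm across from 24 to 58 mm up, dark bore in its top. Origin: centre of the foot's underside, z up. The foot goes between the jaws on to the chuck's top face (50 mm above the chuck's origin); the body stays above the jaws.
- key: T-shaped steel chuck key, loose, about 0.1 kg, lying flat. Shank 10 mm thick along its x axis from x = -50 to +42 mm, square tip on to +54 mm; red cross bar 10 mm thick, 52 mm long, across the end at x = -50 mm. Origin: 5 mm below the shank axis, z up as it lies at the start. Grip the shank near the origin.
- faceplate_tray: Light wooden tray, fixed, 130 x 130 mm, 13 mm high, with one round pocket 104 mm across and 7 mm deep, its blue floor 6 mm above the bench. Origin: centre of its underside, under the pocket's centre, z up.
- key_cradle: Wooden cradle, fixed. Base 100 x 70 mm, 6 mm thick; two upright cheeks 10 mm thick, 34 mm high, centred at x = -28 and +28 mm, 46 mm free between. Each has a notch, floor 12 mm wide and 20 mm up, flaring at 45 deg to 40 mm. The key's shank lies in both along x, either way round, key origin over cradle origin, cross bar outside the cheeks. Origin: underside centre, z up.
- caliper: Bystander: steel caliper with a black slide, lying flat, 140 x 60 mm, 8 mm high, origin under the middle of its beam; loose, to be left alone.
- wax_tin: Bystander: yellow round wax tin, 68 mm diameter, 32 mm high, origin under its centre; loose, to be left alone.
There are look-alikes about, which are no part of the job. Of the things that look like the faceplate_tray, take the one that is farthest from the robot's base at the start.

How it is judged (in metres and radians):
At the end, for the whole second after the job is handed in: Faceplate flat, hub up, in the tray's pocket; chuck level and within 3 mm of the table face, 8 mm of its axis; bowl upright on the chuck's face within 10 mm of its axis; key in both notches, along the cradle (9 deg), origins within 15 mm lengthwise and 10 mm sideways; all at rest (horizontal distance between faceplate and faceplate_tray below 0.012 m and z of faceplate in the frame of faceplate_tray below 0.009 m and angle between faceplate's own z axis and vertical below 0.06 rad and horizontal distance between chuck and rotary_table below 0.008 m and z of chuck in the frame of rotary_table below 0.073 m and angle between chuck's own z axis and vertical below 0.05 rad and horizontal distance between bowl and chuck below 0.01 m and z of bowl in the frame of chuck between 0.045 and 0.055 m and angle between bowl's own z axis and vertical below 0.1 rad and x of key in the frame of key_cradle between -0.015 and 0.015 m and y of key in the frame of key_cradle between -0.01 and 0.01 m and z of key in the frame of key_cradle between 0.016 and 0.034 m and angle between the x axis of key and the x axis of key_cradle, either way round below 0.15 rad and linear speed of each of faceplate, chuck, bowl, key below 0.02 m/s); the robot touches nothing.
It fails at once if the faceplate, chuck, bowl or key is dropped: it falls free of the fingers faster than 0.7 m/s ((linear speed of faceplate above 0.7 m/s and contact force between the fingers and faceplate below 0.1 N) or (linear speed of chuck above 0.7 m/s and contact force between the fingers and chuck below 0.1 N) or (linear speed of bowl above 0.7 m/s and contact force between the fingers and bowl below 0.1 N) or (linear speed of key above 0.7 m/s and contact force between the fingers and key below 0.1 N)).
It fails at once if the caliper is moved by more than 25 mm (distance of caliper from where it was at the start of the episode above 0.025 m).
It fails at once if the wax tin is moved by more than 25 mm (distance of wax_tin from where it was at the start of the episode above 0.025 m).
It also fails if it takes over 115 s, if anything falls off the work surface, if the arm or the gripper's body presses on something with over 40 N, if the wrist force passes 120 N, or if a joint passes its speed limit or range.

### The arm

A 7-joint arm with a two-finger parallel gripper is mounted at the origin on the work surface. World frame = base frame: x ahead of the robot, y to its left, z up, the work surface at z = 0. Lengths are in m, angles in degrees, forces in N, time in s.
With the tool pointing down it reaches from about 0.375 to 0.925 m from the base axis. Payload 3.1 kg.
Tool frame: the origin (TCP) lies midway between the tips of the shut fingers; the grasp point (between the pads) lies arm.pinch_z behind it (arm.pinch_z is the distance from the TCP to the grasp point, in m); y points along the fingers, z is the direction in which the jaws open and shut, and the axes are right-handed (so a half turn about y gives the same grasp; the last joint's range is limited). The gripper opens to 85 mm and grips with 20 to 120 N. Pads are 22 mm wide; open, the fingers measure 114 mm over their backs; the gripper's body (76 mm by 85 mm) begins 54 mm behind the grasp point. The pads swing forward as they close: fully open they stand 13 mm farther back than shut.
Start: joints at [71.631, 21.939, 2.515, 91.553, -1.026, 66.532, -2.859], TCP at [0.144, -0.634, 0.231] pointing down, gripper open.
Joint ranges: [-149.38, 149.38], [-23.57, 123.04], [-84.95, 90], [0, 143.3], [-89.99, 269.99], [3.08, 112.72], [-163.45, 163.45]. Speed limits (degrees/s): [159.86, 159.86, 180, 180, 180, 180, 180].

### API

Orientations are given as a 3x3 rotation matrix whose columns are the frame's x, y, z axes.
In Python, from workcell import arm gives the robot as it stands.
- The arm moves only by the tool step_arm, never from a script. Its argument "steps" is one flat list of numbers, 7 for each row, row after row: the shift along the tool's x, y, z in cm, then the turn, a rotation vector about the tool's x, y, z in rad, then the opening, from -1 (shut) to 1 (fully open). A call has 1 to 8 rows; each row is the pose to reach, as a shift and turn from the pose measured when the call began, along the tool's axes at that moment; what a row does not reach only later rows make up. A row lasts 1/10 s, in which the tool goes at most 50 mm and 8.59 degrees, less where a joint would pass 70% of its speed; a pose out of reach is approached as far as the arm can. A call with a gripper value outside its range is refused whole. The fingers move at their own pace and stop on an object; the grip force is fixed at half the most. Time passes only in rows, so rows that repeat a pose let the fingers close. It gives the time, the measured TCP pose, the force and the opening at its end, in the units of the state.
- arm.state(): the state, without advancing time (a new reading comes with each control period).
- arm.camera(name): name is "side" or "top" or "wrist"; returns a dict with "color" (420x560x3 uint8, blue, green, red), "range_z" (420x560 float32, m along the optical axis (not along the pixel's ray), 0 where there is no reading), "mtx" (3x3 intrinsics, pixels), "k1" (the pictures are not rectified: a ray, as slopes to the right and down, at radius r is drawn at 1 + k1 r^2 times it, then the intrinsics apply), "extrinsics" (4x4, takes a point from world to camera coordinates); the wrist camera has in their place "T_tool_cam" (4x4, takes a point from camera to tool coordinates, whose origin is the TCP and whose axes are the tool frame's). Camera axes: x right, y up, looking along -z (the intrinsics and any distortion apply to the point x, -y, -z); pixel columns grow to the right and rows downward; lengths in m; the calibration is good to about 2 mm. A picture is of the moment at which its call begins: read the wrist's pose just before it.
- arm.close_job(): hands the job in, once; it reports no verdict.
The state is a dict: "time": time; "q": joint angles; "dq": joint speeds; "joint_efforts": joint torques, N m; "position": TCP position; "ee_rot": TCP orientation; "ft_force": force on the tool from outside, world axes, zero at the start; "wrist_torque": the same for the moment, N m; "width": finger opening in m.
Only numpy, scipy, OpenCV 4.12 (cv2) and the standard library are available. Lean on these libraries where they do the work, as an engineer would, in place of code of your own. Each camera call takes 0.05 s, during which the arm holds its last target. There are 200 camera calls.

## Working session

There is one attempt and no reset: what is moved stays moved. The work goes in short steps, Python scripts to look and compute and a tool call to move; the robot and the scene stay as the last step left them, time stands still between calls to the robot, and variables do not carry over. Pictures are saved under pics/ and viewed, about 12 in all and at most 16, crops included, and the job is handed in when it is done.

Besides the shell and the picture viewer there is one more tool, called after ">>>" as name(argument=value, ...) on one line, values as JSON. step_arm: Moves the arm, as the interface text tells. Its arguments: {"type":"object","properties":{"steps":{"type":"array"}},"required":["steps"]}

```bash
mkdir -p pics
python3 - <<'E'
from workcell import arm
import cv2,numpy as np
s=arm.state();print({k:(np.round(v,4).tolist()) for k,v in s.items()},arm.pinch_z)
for n in("top","side"):
    c=arm.camera(n);cv2.imwrite(f"pics/{n}0.png",c["color"]);print(n,c["mtx"].tolist(),c["k1"],np.round(c["extrinsics"],4).tolist())
    np.savez(f"{n}0.npz",**c)
E
```

```text
{'time': 0.0, 'q': [71.6293, 21.9937, 2.513, 91.6504, -1.0246, 66.5317, -2.8622], 'dq': [0.0054, 0.0592, -0.0902, 0.0274, 0.0015, -0.0628, 0.0013], 'joint_efforts': [0.0004, -43.3459, 1.0246, -24.9511, 0.0107, 0.0114, -0.0], 'position': [0.1434, -0.633, 0.2299], 'ee_rot': [[-0.9753, -0.0008, 0.221], [-0.221, 0.0026, -0.9753], [0.0002, -1.0, -0.0027]], 'ft_force': [0.3492, -0.2652, -0.6061], 'wrist_torque': [0.051, -0.0303, -0.0324], 'width': 0.0853} 0.0187
top [[540.3661840946276, 0.0, 285.6917249289772], [0.0, 540.3661840946276, 204.6030833697731], [0.0, 0.0, 1.0]] -0.07866796807033144 [[0.0125, -0.9999, -0.0011, -0.0055], [0.9822, 0.0121, 0.1876, -0.4023], [-0.1875, -0.0035, 0.9823, -1.2907], [0.0, 0.0, 0.0, 1.0]]
side [[379.25098934380935, 0.0, 279.9015754442076], [0.0, 379.25098934380935, 207.27983901453118], [0.0, 0.0, 1.0]] -0.08701704723451775 [[0.9406, -0.3396, -0.0065, -0.3671], [0.232, 0.6284, 0.7425, -0.1639], [-0.2481, -0.6999, 0.6698, -0.7686], [0.0, 0.0, 0.0, 1.0]]
```

View pics/top0.png

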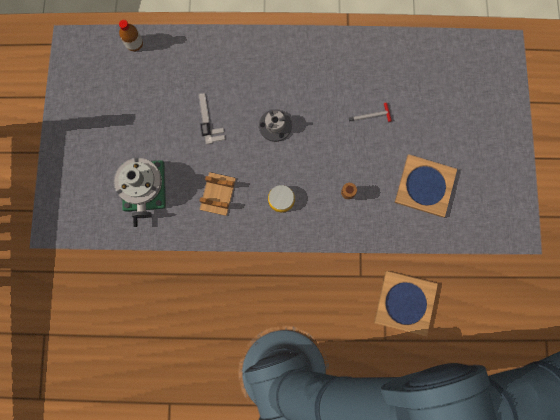

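View pics/side0.png

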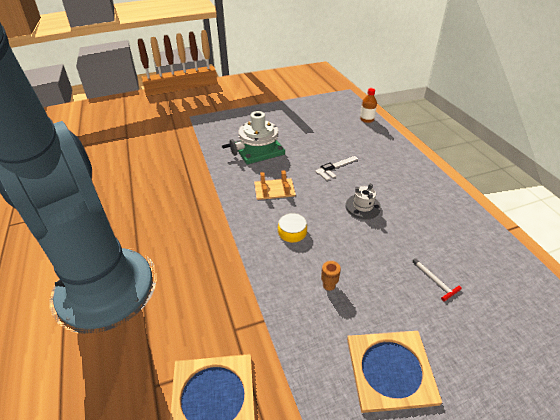

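```bash
cat > h.py <<'E'
import numpy as np,cv2
from workcell import arm
from scipy.spatial.transform import Rotation as R
def cam(n):
    s=arm.state();c=arm.camera(n)
    if n=="wrist":
        T=np.eye(4);T[:3,:3]=np.array(s["ee_rot"]);T[:3,3]=s["position"];W=T@np.array(c["T_tool_cam"])
    else: W=np.linalg.inv(np.array(c["extrinsics"]))
    c["W"]=W;return c
def rays(c,uv):
    K=np.array(c["mtx"]);uv=np.atleast_2d(uv).astype(float)
    d=(uv-K[:2,2])/K[[0,1],[0,1]];p=d.copy()
    for _ in range(8): p=d/(1+c["k1"]*(p**2).sum(1,keepdims=True))
    return np.c_[p[:,0],-p[:,1],-np.ones(len(p))]
def onplane(c,uv,z):
    d=rays(c,uv)@c["W"][:3,:3].T;o=c["W"][:3,3];return o+d*((z-o[2])/d[:,2])[:,None]
def cloud(c):
    h,w=c["range_z"].shape;v,u=np.mgrid[:h,:w]
    r=rays(c,np.c_[u.ravel(),v.ravel()])*c["range_z"].reshape(-1,1)
    P=r@c["W"][:3,:3].T+c["W"][:3,3];P[c["range_z"].ravel()==0]=np.nan;return P.reshape(h,w,3)
def topix(c,P):
    p=(np.atleast_2d(P)-c["W"][:3,3])@c["W"][:3,:3];s=np.c_[p[:,0],-p[:,1]]/-p[:,2:]
    s=s*(1+c["k1"]*(s**2).sum(1,keepdims=True));K=np.array(c["mtx"]);return s*K[[0,1],[0,1]]+K[:2,2]
def circ(P):
    P=np.asarray(P)[:,:2];A=np.c_[2*P,np.ones(len(P))];x=np.linalg.lstsq(A,(P**2).sum(1),rcond=None)[0]
    return x[:2],np.sqrt(x[2]+x[:2]@x[:2])
def go(x,y,z,jaw,zero=False):
    """shift (cm) and turn from now to TCP x,y,z, tool down, jaws opening along angle jaw (deg)"""
    s=arm.state();M=np.array(s["ee_rot"]);best=None
    for a in(jaw,jaw+180):
        a=np.radians(a);Z=np.array([np.cos(a),np.sin(a),0]);Y=np.array([0,0,-1.]);G=np.c_[np.cross(Y,Z),Y,Z]
        rv=R.from_matrix(M.T@G).as_rotvec()
        if best is None or np.linalg.norm(rv)<np.linalg.norm(best):best=rv
    sh=M.T@(np.array([x,y,z])-s["position"])*100
    print("go",np.round(sh,2),np.round(best,3),"rows",np.linalg.norm(sh)/5,np.degrees(np.linalg.norm(best))/8.59)
E
python3 - <<'E'
import numpy as np,cv2
from h import *
c=dict(np.load("top0.npz"));c["W"]=np.linalg.inv(c["extrinsics"]);P=cloud(c);z=P[...,2]
# mat
print("mat z",np.nanmedian(z[60:90,300:340]))
def blob(name,box,lo,hi):
    x0,y0,x1,y1=box;m=np.zeros(z.shape,bool);m[y0:y1,x0:x1]=True;m&=(z>lo)&(z<hi)
    n,l,st,_=cv2.connectedComponentsWithStats(m.astype(np.uint8));k=1+np.argmax(st[1:,4]);m=l==k
    X=P[m];e=X[:,:2]
    zz=np.median(X[:,2]);r=cv2.minAreaRect((e*1000).astype(np.float32));q=cv2.minEnclosingCircle((e*1000).astype(np.float32))
    print(name,m.sum(),"z",round(zz,4),"mean",np.round(e.mean(0),4),"rect",np.round(r[0],1),np.round(r[1],1),round(r[2],1),"circ",np.round(q[0],1),round(q[1],1))
blob("hub",(100,140,180,220),.112,.13)
blob("flange",(100,140,180,220),.074,.13)
blob("foot",(100,140,180,235),.01,.2)
blob("chuckjaw",(250,95,310,150),.055,.075)
blob("chuckbody",(250,95,310,150),.04,.075)
blob("chuck",(250,95,310,150),.005,.08)
blob("bowl",(335,175,365,210),.045,.07)
blob("key",(340,95,400,130),.004,.02)
blob("tray",(390,150,465,220),.010,.02)
blob("tray2",(370,265,445,340),.010,.02)
blob("cradle",(195,165,240,220),.003,.05)
blob("cheeks",(195,165,240,220),.022,.05)
blob("tin",(260,180,300,215),.02,.05)
blob("caliper",(195,90,230,148),.004,.02)
b=c["color"];hsv=cv2.cvtColor(b,cv2.COLOR_BGR2HSV)
m=cv2.inRange(hsv,(100,80,40),(130,255,255))
n,l,st,ce=cv2.connectedComponentsWithStats(m)
for i in range(1,n):
    if st[i,4]>300 : 
        v,u=np.where(l==i);Q=onplane(c,np.c_[u,v],.006);print("blue",ce[i],st[i,4],cv2.minEnclosingCircle((Q[:,:2]*1000).astype(np.float32)))
# red bar of key
m=cv2.inRange(hsv,(0,150,80),(6,255,255))+cv2.inRange(hsv,(172,150,80),(180,255,255));m[:,:340]=0;m[150:]=0
v,u=np.where(m>0);Q=onplane(c,np.c_[u,v],.01)[:,:2];print("red",len(v),Q.mean(0),cv2.minAreaRect((Q*1000).astype(np.float32)))
m=np.zeros(z.shape,bool);m[95:130,340:400]=1;m&=(z>.004)
Q=P[m][:,:2];print("keypca ends",Q.min(0),Q.max(0))
E
```

```text
mat z 0.0007197996946690655
hub 236 z 0.1193 mean [0.4531 0.3627] rect [453.3 363.4] [39.2 40. ] 0.8 circ [454.8 363.7] 21.4
flange 985 z 0.0819 mean [0.4504 0.359 ] rect [453.9 362.7] [87.6 85.7] 16.6 circ [456.5 362.1] 47.4
foot 2470 z 0.0709 mean [0.4383 0.3531] rect [430.2 358.8] [169.5 113.4] 7.0 circ [431.4 345.5] 91.6
chuckjaw 17 z 0.0596 mean [0.6002 0.0413] rect [599.8  42.6] [11.6  7.8] 65.1 circ [600.6  42.4] 6.5
chuckbody 319 z 0.0502 mean [0.6174 0.0306] rect [617.8  31.9] [49.  48.9] 43.0 circ [618.8  31.7] 26.0
chuck 830 z 0.0147 mean [0.612  0.0305] rect [618.7  32.5] [86.5 88.2] 0.7 circ [616.9  32.1] 46.0
bowl 178 z 0.0577 mean [ 0.4376 -0.1545] rect [ 438.8 -154.7] [35.3 34.9] 56.8 circ [ 439.1 -155. ] 18.9
key 222 z 0.0079 mean [ 0.6512 -0.2286] rect [ 662.4 -219.1] [113.4  59.9] 89.1 circ [ 653.6 -217.1] 58.7
tray 1149 z 0.0132 mean [ 0.4613 -0.3553] rect [ 463.3 -356. ] [130.4 133. ] 73.3 circ [ 463.9 -356.2] 91.5
tray2 1224 z 0.0131 mean [ 0.1655 -0.2973] rect [ 166.9 -297.2] [130.5 131.1] 76.6 circ [ 168.7 -298.1] 90.4
cradle 1056 z 0.0077 mean [0.4358 0.1727] rect [441.2 173.4] [ 91.6 116.9] 87.0 circ [445.  174.4] 68.5
cheeks 58 z 0.0311 mean [0.4119 0.2003] rect [412.3 199.8] [30.9 11.8] 79.5 circ [409.8 200.3] 15.7
tin 525 z 0.0315 mean [0.4214 0.0116] rect [421.1  11.3] [62.2 63. ] 45.8 circ [422.5  12.2] 33.3
caliper 359 z 0.0066 mean [0.6189 0.2044] rect [639.5 194.4] [144.4  63.3] 5.7 circ [640.4 193.6] 76.1
blue [425.62212389 185.5539823 ] 1130 ((462.567138671875, -356.5561218261719), 49.52336883544922)
blue [406.16067146 303.05915268] 1251 ((166.9102020263672, -298.123779296875), 49.688480377197266)
red 55 [ 0.65761045 -0.26233925] ((657.4336547851562, -262.32244873046875), (50.84133529663086, 7.753744125366211), 11.907145500183105)
keypca ends [ 0.61144653 -0.2953707 ] [ 0.70693023 -0.13889349]
```

>>> step_arm(steps=[-43.3,-9,-29.5,0,0.224,0,1,-43.3,-9,-29.5,0,0.224,0,1,-43.3,-9,-29.5,0,0.224,0,1,-43.3,-9,-29.5,0,0.224,0,1,-43.3,-9,-29.5,0,0.224,0,1,-43.3,-9,-29.5,0,0.224,0,1,-43.3,-9,-29.5,0,0.224,0,1,-43.3,-9,-29.5,0,0.224,0,1])

```text
time: 0.9
position: [0.4128, -0.3432, 0.2984]
ee_rot: [[-1.0, -0.001, -0.001], [0.001, 0.003, -1.0], [0.001, -1.0, -0.003]]
ft_force: [0.4, -0.1, -0.3]
width: 0.0857
```

>>> step_arm(steps=[-14,0,-37,0,0,0,1,-14,0,-37,0,0,0,1,-14,0,-37,0,0,0,1,-14,0,-37,0,0,0,1,-14,0,-37,0,0,0,1,-14,0,-37,0,0,0,1,-14,0,-37,0,0,0,1,-14,0,-37,0,0,0,1])

```text
time: 1.7
position: [0.5532, 0.0287, 0.2988]
ee_rot: [[-1.0, -0.002, -0.001], [0.001, 0.002, -1.0], [0.002, -1.0, -0.002]]
ft_force: [1.1, 0.0, -0.7]
width: 0.0857
```

Run:
```python
from h import *
c=cam("wrist");cv2.imwrite("pics/w1.png",c["color"]);print(np.round(c["T_tool_cam"],3),c["mtx"][0][0],c["k1"],topix(c,[[.617,.032,.01],[.617,.032,.05]]));np.savez("w1.npz",**c);print(arm.state()["position"])
```

```text
[[ 0.    -0.948 -0.317 -0.082]
 [ 0.     0.317 -0.948 -0.143]
 [ 1.     0.     0.     0.   ]
 [ 0.     0.     0.     1.   ]] 342.6615679473198 -0.07200570328159868 [[275.81152225 119.53770895]
 [275.49857802 121.13741176]]
[0.55484368 0.04031184 0.29923485]
```

View pics/w1.png

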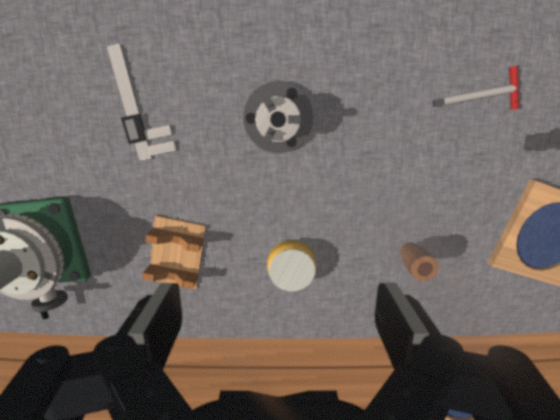

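>>> step_arm(steps=[14,0,-32,0,0,0,1,14,0,-32,0,0,0,1,14,0,-32,0,0,0,1,14,0,-32,0,0,0,1,14,0,-32,0,0,0,1,14,0,-32,0,0,0,1,14,0,-32,0,0,0,1,14,0,-32,0,0,0,1])

```text
time: 2.55
position: [0.4055, 0.3651, 0.3029]
ee_rot: [[-1.0, -0.001, 0.024], [-0.024, 0.015, -1.0], [0.001, -1.0, -0.015]]
ft_force: [-1.0, 0.1, 0.4]
width: 0.0855
```

Run:
```python
from h import *
c=dict(np.load("w1.npz"))
g=cv2.cvtColor(c["color"],cv2.COLOR_BGR2GRAY);print(g[110:126,242:264:2])
P=cloud(c)
for t in (20,26,32):
    m=(g<t).astype(np.uint8);m[:85]=0;m[155:]=0;m[:,:240]=0;m[:,320:]=0
    n,l,st,ce=cv2.connectedComponentsWithStats(m)
    for i in range(1,n):
        if 15<st[i,4]<400:
            Q=onplane(c,ce[i],.010)[0];print(t,ce[i],st[i,4],Q.round(4), np.degrees(np.arctan2(Q[1]-.0318,Q[0]-.6178)).round(1),np.hypot(Q[1]-.0318,Q[0]-.6178).round(4))
m=(P[...,2]>.044)&(P[...,2]<.07);m[:85]=0;m[155:]=0;m[:,:240]=0;m[:,320:]=0
print("chuck body wrist",cv2.minEnclosingCircle((P[m][:,:2]*1000).astype(np.float32)))
arm.camera("wrist");arm.camera("wrist")
c=cam("wrist");np.savez("w2.npz",**c);print(arm.state()["position"])
im=c["color"];p=topix(c,[[.454,.362,.08]])[0];print(p);x,y=p.astype(int);x0=max(x-100,0);y0=max(y-100,0)
print(x0,y0);cv2.imwrite("pics/w2.png",cv2.resize(im[y0:y0+200,x0:x0+200],None,fx=3,fy=3,interpolation=2))
```

```text
[[118 101  89  90  86  93  89 120 172 184 184]
 [120  96  90  89  84  84  89 137 179 183 181]
 [115  99  89  81  72  79  86 141 186 185 186]
 [118  93  84  68  56  59  79 144 183 184 183]
 [117  93  74  54  48  50  73 144 184 183 185]
 [118  93  65  45  49  45  66 149 185 182 184]
 [117  91  62  45  45  47  67 153 185 182 184]
 [117  89  55  49  45  45  79 163 184 184 185]
 [120  88  56  50  47  49  89 175 183 184 185]
 [119  89  60  46  46  48  90 178 182 183 181]
 [122  91  66  52  47  47  83 175 185 184 182]
 [124  94  74  53  44  44  79 167 183 182 181]
 [117  95  80  57  55  51  81 158 185 183 182]
 [121  92  82  68  58  68  84 156 184 181 179]
 [123 102  88  84  78  80  90 153 188 180 177]
 [123 104  89  85  85  84  89 145 183 180 179]]
chuck body wrist ((619.27294921875, 29.63291358947754), 25.24076271057129)
[0.41062204 0.35838058 0.30210948]
[280.33504297 140.78954438]
180 40
```

View pics/w2.png

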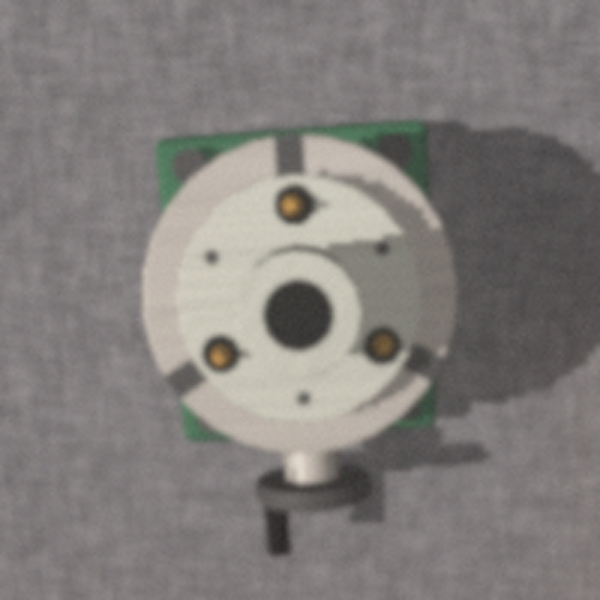

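Run:
```python
from h import *
c=dict(np.load("w1.npz"));g=cv2.cvtColor(c["color"],cv2.COLOR_BGR2GRAY)
m=(g<68).astype(np.uint8);m[:85]=0;m[155:]=0;m[:,:240]=0;m[:,320:]=0
n,l,st,ce=cv2.connectedComponentsWithStats(m);H=[]
for i in range(1,n):
    if 20<st[i,4]<400:
        Q=onplane(c,ce[i],.010)[0];d=Q[:2]-[.6185,.031];print(ce[i].round(1),st[i,4],Q.round(4),np.degrees(np.arctan2(d[1],d[0])).round(1),np.hypot(*d).round(4))
c=dict(np.load("w2.npz"));uv=np.array([[293,203],[220,353],[382,343]])/3+[180,40]
Q=onplane(c,uv,.088)[:,:2];print(Q,"cen",Q.mean(0));d=Q-Q.mean(0);print(np.degrees(np.arctan2(d[:,1],d[:,0])),np.hypot(*d.T))
P=cloud(c);m=(P[...,2]>.112)&(P[...,2]<.13);m[:60]=0;m[250:]=0
print("hub",P[m][:,2].mean(),cv2.minEnclosingCircle((P[m][:,:2]*1000).astype(np.float32)))
go(.455,.362,.2,-90);go(.455,.362,.092,-90)
```

```text
[249.9 117.7] 76 [0.6193 0.0636 0.01  ] 88.7 0.0326
[277.8 118.8] 146 [0.6179 0.0296 0.01  ] -114.3 0.0016
[[0.48754628 0.36530893]
 [0.43690757 0.38978701]
 [0.44151346 0.333654  ]] cen [0.45532244 0.36291665]
[   4.24582625  124.42371179 -115.26252034] [0.03231252 0.03257489 0.03235724]
hub 0.12086739782104657 ((454.5971984863281, 362.9388732910156), 19.699922561645508)
go [-4.43 10.22 -0.2 ] [ 0.01   0.014 -0.001] rows 2.2279003396176953 0.11508492332864317
go [-4.42 21.02 -0.09] [ 0.01   0.014 -0.001] rows 4.295509164492915 0.11508492332864317
```

>>> step_arm(steps=[-4.4,4,-0.3,0.01,0.014,0,1,-4.4,8,-0.3,0.01,0.014,0,1,-4.4,12,-0.3,0.01,0.014,0,1,-4.4,15,-0.3,0.01,0.014,0,1,-4.4,18,-0.3,0.01,0.014,0,1,-4.4,20.7,-0.3,0.01,0.014,0,1,-4.4,20.7,-0.3,0.01,0.014,0,1,-4.4,20.7,-0.3,0.01,0.014,0,1])

```text
time: 3.5
position: [0.4561, 0.3615, 0.0948]
ee_rot: [[-1.0, 0.0, -0.003], [0.003, -0.002, -1.0], [-0.0, -1.0, 0.002]]
ft_force: [-0.2, 0.2, 0.3]
width: 0.0852
```

>>> step_arm(steps=[0,0,0,0,0,0,0.5,0,0,0,0,0,0,0,0,0,0,0,0,0,-1,0,0,0,0,0,0,-1,0,0,0,0,0,0,-1,0,0,0,0,0,0,-1,0,0,0,0,0,0,-1,0,0,0,0,0,0,-1])

```text
time: 4.3
position: [0.4573, 0.3628, 0.0968]
ee_rot: [[-1.0, 0.003, -0.003], [0.003, -0.0, -1.0], [-0.003, -1.0, 0.0]]
ft_force: [-0.0, -1.1, 7.4]
width: 0.0381
```

>>> step_arm(steps=[0,-1,0,0,0,0,-1,0,-2,0,0,0,0,-1,0,-3,0,0,0,0,-1,0,-5,0,0,0,0,-1,0,-7,0,0,0,0,-1,0,-9,0,0,0,0,-1,0,-10,0,0,0,0,-1,0,-10,0,0,0,0,-1])

```text
time: 5.1
position: [0.4577, 0.3637, 0.1987]
ee_rot: [[-1.0, 0.006, -0.003], [0.003, 0.002, -1.0], [-0.006, -1.0, -0.002]]
ft_force: [0.3, 0.5, -4.7]
width: 0.0385
```

Run:
```python
from h import *
print(arm.state()["ft_force"],arm.state()["width"]);c=cam("side");cv2.imwrite("pics/s1.png",c["color"][80:260,150:400])
```

```text
[ 0.31000614  0.46831593 -4.68512294] 0.03848391267540721
```

View pics/s1.png

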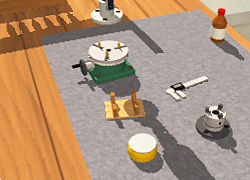

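>>> step_arm(steps=[0,0,2,0,0,0,-1,0,0,6,0,0,0,-1,0,0,11,0,0,0,-1,0,0,16,0,0,0,-1,-0.3,0,21,0,0,0,-1,-0.3,0,26,0,0,0,-1,-0.3,0,31,0,0,0,-1,-0.3,0,36,0,0,0,-1])

```text
time: 5.95
position: [0.4572, 0.0009, 0.1958]
ee_rot: [[-1.0, 0.002, -0.003], [0.003, 0.0, -1.0], [-0.002, -1.0, -0.0]]
ft_force: [0.9, -0.5, -4.6]
width: 0.0383
```

>>> step_arm(steps=[-0.3,0,5,0,0,0,-1,-0.3,0,10,0,0,0,-1,-0.3,0,15,0,0,0,-1,-0.3,0,20,0,0,0,-1,-0.3,0,25,0,0,0,-1,-0.3,0,30,0,0,0,-1,-0.3,0,34,0,0,0,-1,-0.3,0,36,0,0,0,-1])

```text
time: 6.75
position: [0.4561, -0.3646, 0.1939]
ee_rot: [[-1.0, -0.001, -0.01], [0.01, -0.001, -1.0], [0.001, -1.0, 0.001]]
ft_force: [-0.6, -0.3, -4.2]
width: 0.0384
```

>>> step_arm(steps=[0,0,0,0,0,0,-1,0,0,0,0,0,0,-1])

```text
time: 6.95
position: [0.4547, -0.3637, 0.192]
ee_rot: [[-1.0, -0.004, -0.011], [0.011, 0.002, -1.0], [0.004, -1.0, -0.002]]
ft_force: [0.3, 0.9, -5.0]
width: 0.038
```

Run:
```python
from h import *
c=cam("wrist");cv2.imwrite("pics/w3.png",c["color"]);np.savez("w3.npz",**c);s=arm.state();print(s["position"],s["width"])
go(.465,-.356,.1,-90);go(.465,-.356,.033,-90)
```

```text
[ 0.45570767 -0.36207866  0.19235861] 0.03826402277563992
go [-0.96  9.23 -0.59] [ 0.002 -0.008  0.003] rows 1.8604741075091382 0.06143471862373953
go [-0.98 15.93 -0.58] [ 0.002 -0.008  0.003] rows 3.1948998798514348 0.06143471862373953
```

View pics/w3.png

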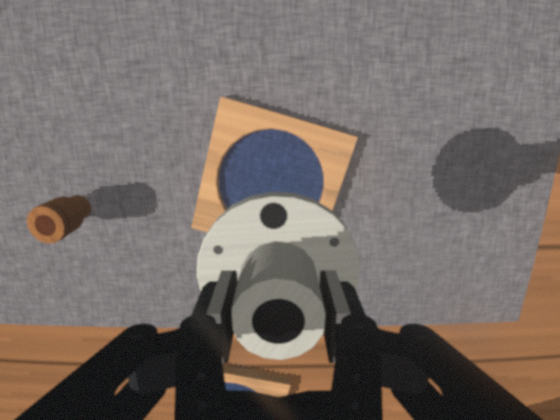

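>>> step_arm(steps=[-1,3,-0.6,0,-0.008,0,-1,-1,7,-0.6,0,-0.008,0,-1,-1,10,-0.6,0,-0.008,0,-1,-1,12.5,-0.6,0,-0.008,0,-1,-1,13.5,-0.6,0,-0.008,0,-1,-1,14.5,-0.6,0,-0.008,0,-1,-1,15.2,-0.6,0,-0.008,0,-1,-1,15.2,-0.6,0,-0.008,0,-1])

```text
time: 7.8
position: [0.4656, -0.3554, 0.0404]
ee_rot: [[-1.0, -0.003, 0.0], [-0.0, 0.003, -1.0], [0.003, -1.0, -0.003]]
ft_force: [-0.1, -0.2, -3.1]
width: 0.0383
```

>>> step_arm(steps=[0,0.3,0,0,0,0,-1,0,0.6,0,0,0,0,-1,0,0.8,0,0,0,0,-1,0,0.8,0,0,0,0,-1])

```text
time: 8.2
position: [0.4657, -0.3558, 0.0329]
ee_rot: [[-1.0, -0.003, 0.0], [-0.0, 0.002, -1.0], [0.003, -1.0, -0.002]]
ft_force: [-0.9, 0.7, -3.7]
width: 0.0381
```

>>> step_arm(steps=[0,0.1,0,0,0,0,-1,0,0.2,0,0,0,0,-1,0,0.2,0,0,0,0,-1])

```text
time: 8.5
position: [0.4657, -0.3557, 0.0328]
ee_rot: [[-1.0, -0.004, 0.0], [-0.0, 0.002, -1.0], [0.004, -1.0, -0.002]]
ft_force: [-4.3, 2.2, 8.2]
width: 0.0381
```

>>> step_arm(steps=[0,0,0,0,0,0,0.1,0,0,0,0,0,0,0.4,0,0,0,0,0,0,1,0,0,0,0,0,0,1,0,-2,0,0,0,0,1,0,-6,0,0,0,0,1,0,-11,0,0,0,0,1,0,-16,0,0,0,0,1])

```text
time: 9.3
position: [0.4657, -0.3557, 0.1936]
ee_rot: [[-1.0, -0.005, 0.0], [-0.0, 0.003, -1.0], [0.005, -1.0, -0.003]]
ft_force: [0.8, -0.5, -0.1]
width: 0.0854
```

Run:
```python
from h import *
arm.camera("wrist")
c=cam("top");P=cloud(c);z=P[...,2];print(arm.state()["position"])
c2=cam("wrist");P2=cloud(c2)
for n,Q in(("top",P),("wrist",P2)):
    x,y,zz=Q[...,0],Q[...,1],Q[...,2]
    near=np.hypot(x-.463,y+.356)<.048
    m=near&(zz>.046)&(zz<.07);print(n,"hub",m.sum(),np.nanmedian(zz[m]),cv2.minEnclosingCircle((Q[m][:,:2]*1000).astype(np.float32)))
    m=near&(zz<.03)&(zz>.009);A=Q[m];k=np.linalg.lstsq(np.c_[A[:,:2]-A[:,:2].mean(0),np.ones(len(A))],A[:,2],rcond=None)[0];print("flange z plane",k)
cv2.imwrite("pics/w4.png",c2["color"])
go(.56,-.1,.25,-90);go(.56,.031,.25,-90)
```

```text
[ 0.47177576 -0.35957723  0.2018261 ]
top hub 216 0.05561556799419043 ((462.7801818847656, -354.3302917480469), 20.889184951782227)
flange z plane [-0.00630837 -0.00147285  0.01596145]
wrist hub 1588 0.056684849628052286 ((463.21368408203125, -356.3236389160156), 20.220657348632812)
flange z plane [-0.00163765 -0.00029153  0.0168083 ]
go [ -9.06  -5.27 -25.79] [-0.005  0.    -0.005] rows 5.5688814638562665 0.0451338899888534
go [ -9.06  -5.33 -38.89] [-0.005  0.    -0.005] rows 8.058213053909283 0.0451338899888534
```

>>> step_arm(steps=[-8,-3,-5,0,0,0,1,-8,-3,-10,0,0,0,1,-8,-3,-15,0,0,0,1,-8,-3,-20,0,0,0,1,-8,-3,-25,0,0,0,1,-8,-3,-30,0,0,0,1,-8,-3,-35,0,0,0,1,-8,-3,-39,0,0,0,1])

```text
time: 10.25
position: [0.548, 0.01, 0.2249]
ee_rot: [[-1.0, 0.002, -0.0], [0.0, -0.005, -1.0], [-0.002, -1.0, 0.005]]
ft_force: [1.4, 0.2, -0.4]
width: 0.0856
```

>>> step_arm(steps=[0,2,0,0,0,0,1,0,4,0,0,0,0,1,0,4,0,0,0,0,1,0,4,0,0,0,0,1])

```text
time: 10.65
position: [0.547, 0.0094, 0.1835]
ee_rot: [[-1.0, -0.001, -0.001], [0.001, -0.004, -1.0], [0.001, -1.0, 0.004]]
ft_force: [1.4, -0.3, 0.4]
width: 0.0855
```

Run:
```python
from h import *
c=cam("wrist");s=arm.state();print(s["position"]);np.savez("w5.npz",**c)
im=c["color"];p=topix(c,[[.6185,.031,.03]])[0];x,y=p.astype(int);x0=max(x-100,0);y0=max(y-100,0)
print(x0,y0);cv2.imwrite("pics/w5.png",cv2.resize(im[y0:y0+200,x0:x0+200],None,fx=3,fy=3,interpolation=2))
P=cloud(c);g=cv2.cvtColor(im,cv2.COLOR_BGR2GRAY)
near=np.hypot(P[...,0]-.6185,P[...,1]-.031)<.06
m=near&(P[...,2]>.044)&(P[...,2]<.056);k=cv2.minEnclosingCircle((P[m][:,:2]*1000).astype(np.float32));print("body",k,np.median(P[m][:,2]))
m=near&(P[...,2]>.006)&(P[...,2]<.07);print("all",cv2.minEnclosingCircle((P[m][:,:2]*1000).astype(np.float32)))
n,l,st,ce=cv2.connectedComponentsWithStats(((g<68)&near).astype(np.uint8));ctr=np.array(k[0])/1000
for i in range(1,n):
    if 20<st[i,4]<900:
        Q=onplane(c,ce[i],.010)[0];d=Q[:2]-ctr;print(ce[i].round(1),st[i,2:],Q.round(4),np.degrees(np.arctan2(d[1],d[0])).round(1),np.hypot(*d).round(4))
```

```text
[0.54803931 0.00929372 0.18457209]
151 17
body ((619.260498046875, 29.354738235473633), 25.075531005859375) 0.05085852954354983
all ((619.2948608398438, 29.687393188476562), 43.27660369873047)
[251.1 117.3] [ 21  21 329] [0.618  0.0326 0.01  ] 112.1 0.0035
[214.7 115.9] [  9  15 105] [0.6194 0.0651 0.01  ] 89.8 0.0357
[242.5 136.9] [11  7 37] [0.6007 0.0407 0.01  ] 148.5 0.0218
```

View pics/w5.png

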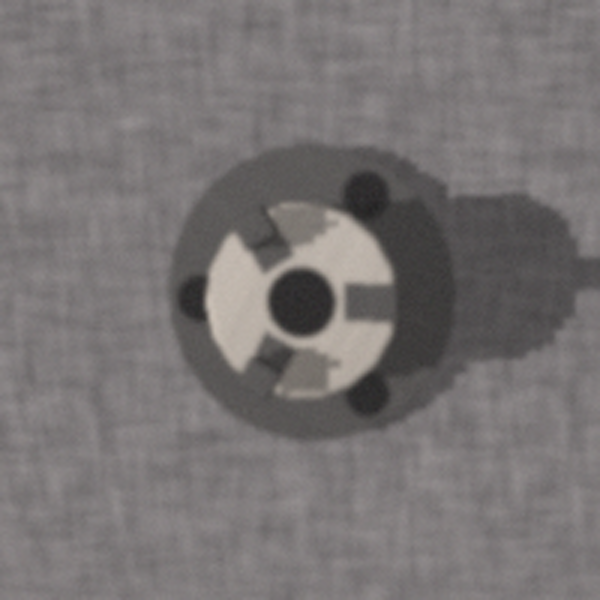

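>>> step_arm(steps=[-3.5,0,-1,0,0,0,1,-7.1,1,-2,0,0,0,1,-7.1,4,-2,0,0,0,1,-7.1,7,-2,0,0,0,1,-7.1,10,-2,0,0,0,1,-7.1,13,-2,0,0,0,1,-7.1,15.9,-2,0,0,0,1,-7.1,15.9,-2,0,0,0,1])

```text
time: 11.5
position: [0.6161, 0.0271, 0.022]
ee_rot: [[-1.0, -0.006, -0.003], [0.003, -0.005, -1.0], [0.006, -1.0, 0.005]]
ft_force: [-1.1, -0.6, -0.6]
width: 0.085
```

>>> step_arm(steps=[0,0,0,0,0,0,0.5,0,0,0,0,0,0,0.1,0,0,0,0,0,0,-1,0,0,0,0,0,0,-1,0,0,0,0,0,0,-1,0,0,0,0,0,0,-1,0,0,0,0,0,0,-1])

```text
time: 12.2
position: [0.6185, 0.0286, 0.025]
ee_rot: [[-1.0, -0.001, -0.002], [0.002, -0.003, -1.0], [0.001, -1.0, 0.003]]
ft_force: [-1.2, 1.4, 7.0]
width: 0.0487
```

>>> step_arm(steps=[0,-1,0,0,0,0,-1,0,-3,0,0,0,0,-1,0,-6,0,0,0,0,-1,0,-9,0,0,0,0,-1,0,-12,0,0,0,0,-1,0,-15,0,0,0,0,-1,0,-17,0,0,0,0,-1,0,-17,0,0,0,0,-1])

```text
time: 13.0
position: [0.6208, 0.029, 0.1988]
ee_rot: [[-1.0, 0.006, -0.003], [0.003, -0.004, -1.0], [-0.006, -1.0, 0.004]]
ft_force: [0.7, 0.1, -4.3]
width: 0.0485
```

Run:
```python
from h import *
s=arm.state();print(s["position"],s["ft_force"],s["width"])
c=cam("wrist");cv2.imwrite("pics/w6.png",c["color"])
go(.4553,.3629,.195,-56)
```

```text
[0.62075956 0.02896918 0.19881199] [ 0.6707202   0.1211274  -4.34392302] 0.04849980387425115
go [ 1.649e+01 -3.000e-02 -3.337e+01] [-0.005 -0.596 -0.   ] rows 7.44528926810616 3.9774630444943178
```

View pics/w6.png

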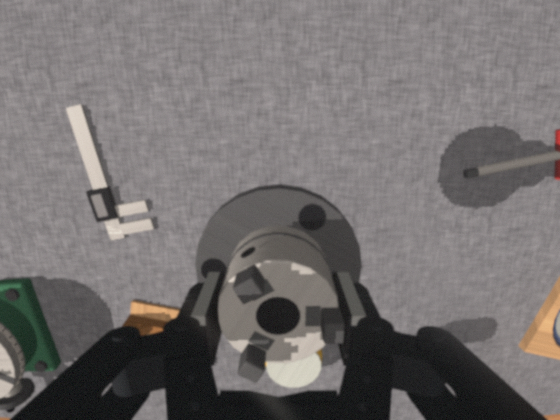

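Run:
```python
from h import *
c=cam("wrist");g=cv2.cvtColor(c["color"],cv2.COLOR_BGR2GRAY);s=arm.state();z=s["position"][2]-.025+.01
for (u,v) in((312,217),(212,270)):
    w=g[v-18:v+18,u-18:u+18];t=w.min()+12;n,l,st,ce=cv2.connectedComponentsWithStats((w<t).astype(np.uint8));k=1+np.argmax(st[1:,4]);p=ce[k]+[u-18,v-18]
    Q=onplane(c,p,z)[0];d=Q[:2]-s["position"][:2];print(p,st[k],Q,np.degrees(np.arctan2(d[1],d[0])),np.hypot(*d))
P=cloud(c);near=np.hypot(P[...,0]-.62,P[...,1]-.03)<.05
m=near&(P[...,2]>z+.030)&(P[...,2]<z+.046);print(np.median(P[m][:,2]),cv2.minEnclosingCircle((P[m][:,:2]*1000).astype(np.float32)),s["position"])
```

```text
[311.6        224.16190476] [  7  22  23   9 105] [0.6444672  0.01178624 0.17933601] -32.07323731516006 0.03144513483956419
[220.09090909 280.20454545] [23 20  7 16 44] [0.6133272  0.05915577 0.17933601] 98.33615058612479 0.030999602696336448
0.2220825880378896 ((626.246826171875, 28.760520935058594), 38.25520324707031) [0.61782154 0.0284837  0.19433601]
```

Run:
```python
from h import *
c=cam("wrist");s=arm.state();p0=np.array(s["position"]);z=p0[2]-.025+.01;print(p0)
hsv=cv2.cvtColor(c["color"],cv2.COLOR_BGR2GRAY);cv2.imwrite("pics/w7.png",cv2.resize(c["color"][170:330,190:370],None,fx=4,fy=4,interpolation=2))
for a in(90,-30):
    q=p0+[.033*np.cos(np.radians(a)),.033*np.sin(np.radians(a)),0];q[2]=z;print(a,(topix(c,[q])[0]-[190,170])*4)
```

```text
[0.61695145 0.02845745 0.1930846 ]
90 [ 97.84946754 408.65347217]
-30 [484.58434386 199.31867885]
```

View pics/w7.png

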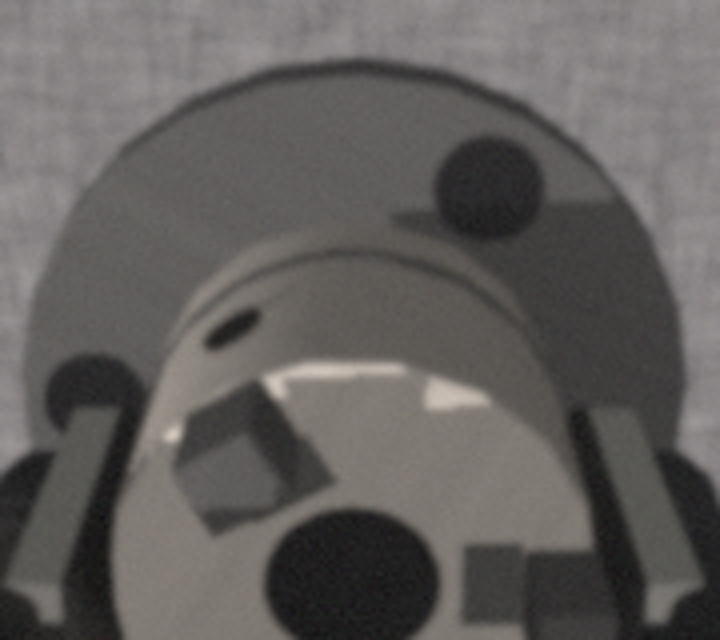

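```bash
python3 -c "
from h import *
go(.4537,.3626,.195,-56.5)"
```

```text
go [ 16.42  -0.26 -33.37] [-0.003 -0.587  0.006] rows 7.4379015877012975 3.9182740827425473
```

>>> step_arm(steps=[1,-0.2,-2,0,-0.05,0,-1,3,-0.2,-6,0,-0.15,0,-1,5,-0.2,-10.5,0,-0.25,0,-1,7,-0.2,-15,0,-0.35,0,-1,9.3,-0.2,-19.5,0,-0.45,0,-1,11.6,-0.2,-24,0,-0.5,0,-1,13.8,-0.2,-28.5,0,-0.587,0,-1,15.6,-0.2,-32,0,-0.587,0,-1])

```text
time: 13.95
position: [0.4576, 0.3516, 0.1927]
ee_rot: [[-0.831, -0.009, 0.557], [-0.557, -0.005, -0.831], [0.01, -1.0, -0.001]]
ft_force: [-0.2, 0.5, -3.9]
width: 0.0487
```

>>> step_arm(steps=[0,0,0,0,0,0,-1,0,0,0,0,0,0,-1,0,0,0,0,0,0,-1])

```text
time: 14.25
position: [0.4574, 0.3496, 0.191]
ee_rot: [[-0.831, -0.011, 0.556], [-0.556, -0.008, -0.831], [0.013, -1.0, 0.001]]
ft_force: [0.6, -1.4, -5.2]
width: 0.0486
```

```bash
python3 -c "
from h import *
s=arm.state();print(s['position'],s['ee_rot'])
go(.4537,.3626,.12,-56.5)"
```

```text
[0.45742057 0.34963142 0.19099483] [[-8.31005541e-01 -1.05659946e-02  5.56163780e-01]
 [-5.56107263e-01 -7.96311937e-03 -8.31072380e-01]
 [ 1.32099049e-02 -9.99912470e-01  7.41569975e-04]]
go [-0.51  7.09 -1.29] [-0.001  0.005  0.013] rows 1.4453085710515248 0.09451564309824381
```

>>> step_arm(steps=[-0.5,1,-1.3,0,0.005,0.013,-1,-0.5,3,-1.3,0,0.005,0.013,-1,-0.5,5,-1.3,0,0.005,0.013,-1,-0.5,6.6,-1.3,0,0.005,0.013,-1,-0.5,6.6,-1.3,0,0.005,0.013,-1,-0.5,6.6,-1.3,0,0.005,0.013,-1])

```text
time: 14.85
position: [0.4543, 0.3616, 0.1246]
ee_rot: [[-0.835, -0.0, 0.55], [-0.55, -0.001, -0.835], [0.001, -1.0, 0.001]]
ft_force: [0.3, -0.1, -4.5]
width: 0.0486
```

Run:
```python
from h import *
s=arm.state();p0=np.array(s["position"]);print(p0,np.round(s["ee_rot"],3).tolist())
go(.4537,.3626,.12,-56.5)
c=cam("wrist");cv2.imwrite("pics/w8.png",cv2.resize(c["color"][130:330,180:380],None,fx=3,fy=3,interpolation=2))
for a in(4.5,124.5,-115.5):
    d=.033*np.array([np.cos(np.radians(a)),np.sin(np.radians(a))]);q=np.r_[np.array([.4553,.3629])+d,p0[2]-.015];print(a,(topix(c,[q])[0]-[180,130])*3,"tip",(topix(c,[[q[0],q[1],.088]])[0]-[180,130])*3)
```

```text
[0.45431899 0.36158499 0.12457051] [[-0.835, -0.0, 0.55], [-0.55, -0.001, -0.835], [0.001, -1.0, 0.001]]
go [-0.    0.46 -0.12] [-0.001 -0.002  0.001] rows 0.09445203951563974 0.01626468226665753
4.5 [386.15481054 255.54401917] tip [375.97468355 218.75584951]
124.5 [ 96.2615569  419.09967552] tip [116.50213455 367.31354934]
-115.5 [382.85097774 555.95106752] tip [374.09410543 493.22559884]
```

View pics/w8.png

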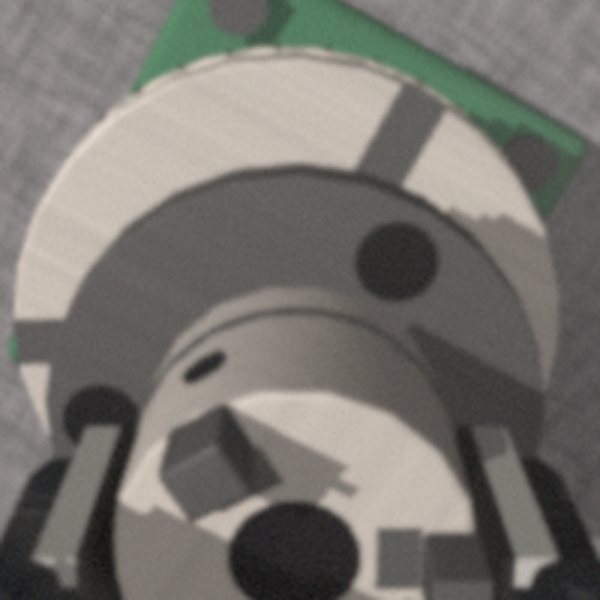

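>>> step_arm(steps=[-0.1,0.3,-0.15,0,0,0,-1,-0.1,0.7,-0.15,0,0,0,-1,-0.1,1.1,-0.15,0,0,0,-1,-0.1,1.4,-0.15,0,0,0,-1,-0.1,1.7,-0.15,0,0,0,-1,-0.1,1.9,-0.15,0,0,0,-1])

```text
time: 15.5
position: [0.4545, 0.3642, 0.1061]
ee_rot: [[-0.835, 0.001, 0.551], [-0.551, -0.0, -0.835], [-0.0, -1.0, 0.001]]
ft_force: [-0.9, 0.3, -5.4]
width: 0.0484
```

>>> step_arm(steps=[0,0.3,0,0,0,0,-1,0,0.6,0,0,0,0,-1,0,0.9,0,0,0,0,-1,0,1,0,0,0,0,-1,0,1.1,0,0,0,0,-1,0,1.1,0,0,0,0,-1])

```text
time: 16.1
position: [0.4544, 0.3641, 0.0951]
ee_rot: [[-0.835, 0.001, 0.551], [-0.551, -0.001, -0.835], [-0.0, -1.0, 0.001]]
ft_force: [-0.0, -0.7, -4.3]
width: 0.0485
```

>>> step_arm(steps=[0,0.1,0,0,0,0,-1,0,0.2,0,0,0,0,-1,0,0.25,0,0,0,0,-1,0,0.25,0,0,0,0,-1])

```text
time: 16.5
position: [0.4545, 0.3642, 0.095]
ee_rot: [[-0.835, 0.001, 0.551], [-0.551, -0.002, -0.835], [0.0, -1.0, 0.002]]
ft_force: [-5.3, -5.5, 8.9]
width: 0.0485
```

>>> step_arm(steps=[0,0,0,0,0,0,0.2,0,0,0,0,0,0,0.5,0,0,0,0,0,0,1,0,0,0,0,0,0,1,0,-2,0,0,0,0,1,0,-6,0,0,0,0,1,0,-10,0,0,0,0,1,0,-15,0,0,0,0,1])

```text
time: 17.3
position: [0.4535, 0.3635, 0.2447]
ee_rot: [[-0.835, -0.002, 0.551], [-0.551, -0.004, -0.835], [0.004, -1.0, 0.002]]
ft_force: [1.1, -0.1, 0.1]
width: 0.0853
```

Run:
```python
from h import *
arm.camera("wrist")
for n in("top","wrist"):
    c=cam(n);P=cloud(c);r=np.hypot(P[...,0]-.4553,P[...,1]-.3629);zz=P[...,2]
    m=(r<.04)&(zz>.112)&(zz<.127);print(n,np.median(zz[m]),cv2.minEnclosingCircle((P[m][:,:2]*1000).astype(np.float32)))
    m=(r>.028)&(r<.042)&(zz<.095)&(zz>.07);A=P[m];print("flange",np.median(A[:,2]),np.linalg.lstsq(np.c_[A[:,:2]-A[:,:2].mean(0),np.ones(len(A))],A[:,2],rcond=None)[0])
s=arm.state();print(s["position"],s["width"])
go(.439,-.155,.2,-90);go(.4553,.0,.22,-90)
```

```text
top nan ((0.0, 0.0), 0.0)
flange nan [0. 0. 0.]
wrist 0.12072070464797208 ((456.2890319824219, 364.36871337890625), 24.985776901245117)
flange 0.08072698832950148 [-0.00066508  0.00255629  0.08088516]
[0.45654967 0.36717174 0.24976908] 0.08576652788990878
go [30.27  4.76 42.61] [ 0.001  0.583 -0.01 ] rows 10.496633255580914 3.891524432313187
go [20.36  2.84 30.57] [ 0.001  0.583 -0.01 ] rows 7.367573374794231 3.891524432313187
  return _methods._mean(a, axis=axis, dtype=dtype,
  ret = ret.dtype.type(ret / rcount)
<stdin>:6: RuntimeWarning: Mean of empty slice.
  ret = um.true_divide(
```

>>> step_arm(steps=[2.9,0,4.1,0,0.14,0,1,5.8,0,8.1,0,0.28,0,1,8.7,0,12.2,0,0.42,0,1,11.6,0,16.3,0,0.583,0,1,14.5,0,20.4,0,0.583,0,1,17.4,1,24.5,0,0.583,0,1,20.3,2,28.6,0,0.583,0,1,23.2,3,32.7,0,0.583,0,1])

```text
time: 18.25
position: [0.4421, -0.0314, 0.2175]
ee_rot: [[-1.0, 0.008, 0.0], [-0.0, 0.003, -1.0], [-0.008, -1.0, -0.003]]
ft_force: [1.0, -0.2, 0.1]
width: 0.0855
```

```bash
python3 -c "
from h import *
s=arm.state();print(s['position'])
go(.439,-.155,.15,-90);go(.439,-.155,.024,-90)"
```

```text
[ 0.44211588 -0.03138142  0.21751903]
go [ 0.37  6.71 12.38] [ 0.003  0.    -0.008] rows 2.817806338832445 0.056567220186589724
go [ 0.46 19.31 12.43] [ 0.003  0.    -0.008] rows 4.593076417608214 0.056567220186589724
```

>>> step_arm(steps=[0.4,1,4,0,0,-0.008,1,0.4,3,8,0,0,-0.008,1,0.4,5,11,0,0,-0.008,1,0.4,6.7,12.4,0,0,-0.008,1,0.4,6.7,12.4,0,0,-0.008,1,0.4,6.7,12.4,0,0,-0.008,1])

```text
time: 18.85
position: [0.4378, -0.1543, 0.149]
ee_rot: [[-1.0, -0.003, 0.0], [-0.0, 0.005, -1.0], [0.003, -1.0, -0.005]]
ft_force: [0.2, 0.8, -0.0]
width: 0.0853
```

Run:
```python
from h import *
for n in ("top","wrist"):
    c=cam(n);P=cloud(c);r=np.hypot(P[...,0]-.439,P[...,1]+.155);m=(r<.03)&(P[...,2]>.05)&(P[...,2]<.064)
    print(n,m.sum(), cv2.minEnclosingCircle((P[m][:,:2]*1000).astype(np.float32)) if m.any() else "")
print(arm.state()["position"]);go(.439,-.155,.024,-90)
```

```text
top 53 ((438.99652099609375, -145.83560180664062), 15.769002914428711)
wrist 1913 ((439.962646484375, -155.77748107910156), 18.090192794799805)
[ 0.43933407 -0.15364457  0.15055613]
go [ 0.04 12.66  0.18] [ 0.004  0.003 -0.001] rows 2.531276670708894 0.03086268255879608
```

Bowl at (0.4395, -0.155), as before.

>>> step_arm(steps=[0,3,0.2,0,0,0,1,0,6,0.2,0,0,0,1,0,9,0.2,0,0,0,1,0,11.5,0.2,0,0,0,1,0,12.5,0.2,0,0,0,1,0,12.5,0.2,0,0,0,1,0,12.5,0.2,0,0,0,0.5,0,12.5,0.2,0,0,0,0.1])

```text
time: 19.75
position: [0.4411, -0.1555, 0.0271]
ee_rot: [[-1.0, 0.004, 0.003], [-0.003, 0.003, -1.0], [-0.004, -1.0, -0.003]]
ft_force: [-0.0, -0.8, -0.1]
width: 0.059
```

>>> step_arm(steps=[0,0,0,0,0,0,-0.1,0,0,0,0,0,0,-1,0,0,0,0,0,0,-1,0,0,0,0,0,0,-1,0,0,0,0,0,0,-1,0,0,0,0,0,0,-1])

```text
time: 20.35
position: [0.4426, -0.1559, 0.0288]
ee_rot: [[-1.0, 0.007, 0.003], [-0.003, 0.002, -1.0], [-0.007, -1.0, -0.001]]
ft_force: [-1.7, 0.8, 5.9]
width: 0.0339
```

>>> step_arm(steps=[0,-1.5,0,0,0,0,-1,0,-4,0,0,0,0,-1,0,-8,0,0,0,0,-1,0,-12,1,0,0,0,-1,0,-16,0,0,0,0,-1,0,-20,-4,0,0,0,-1,0,-22,-8,0,0,0,-1,0,-22,-12,0,0,0,-1])

```text
time: 21.15
position: [0.4438, -0.035, 0.254]
ee_rot: [[-1.0, 0.017, 0.002], [-0.002, -0.0, -1.0], [-0.017, -1.0, 0.0]]
ft_force: [1.7, 1.6, -0.0]
width: 0.0345
```

>>> step_arm(steps=[0,0,-5,0,0,0,-1,0,0,-10,0,0,0,-1,0,0,-15,0,0,0,-1,0,0,-20,0,0,0,-1,-0.5,0,-25,0,0,0,-1,-1,0,-30,0,0,0,-1,-1,0,-35,0,0,0,-1,-1,0,-38,0,0,0,-1])

```text
time: 21.95
position: [0.4519, 0.3493, 0.2548]
ee_rot: [[-1.0, 0.017, 0.005], [-0.005, 0.003, -1.0], [-0.017, -1.0, -0.003]]
ft_force: [-0.2, -0.1, 0.6]
width: 0.0342
```

>>> step_arm(steps=[0,0,0,0,0,0,-1,0,0,0,0,0,0,-1])

```text
time: 22.15
position: [0.451, 0.3503, 0.2549]
ee_rot: [[-1.0, 0.017, 0.008], [-0.008, 0.003, -1.0], [-0.017, -1.0, -0.003]]
ft_force: [-0.6, 0.2, -0.1]
width: 0.0341
```

Run:
```python
from h import *
s=arm.state();print(s["position"],s["width"]);go(.459,.3635,.17,-90);c=cam("wrist");cv2.imwrite("pics/w9.png",c["color"])
P=cloud(c);p=np.array(s["position"]);r=np.hypot(P[...,0]-p[0],P[...,1]-p[1]);m=(r<.035)&(abs(P[...,2]-(p[2]+.029))<.004);Q=P[m];print(len(Q),cv2.minEnclosingCircle((Q[:,:2]*1000).astype(np.float32)))
```

```text
[0.45100617 0.35033563 0.25488564] 0.03408803721732419
go [-0.67  8.5  -1.29] [ 0.003  0.008 -0.017] rows 1.7254302364951575 0.12442562415931525
6523 ((457.7270812988281, 350.1764221191406), 30.981201171875)
```

View pics/w9.png

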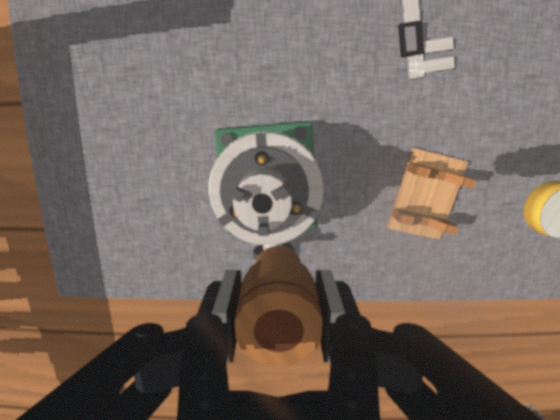

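>>> step_arm(steps=[-0.4,1,-0.8,0.003,0.008,-0.01,-1,-0.7,3,-1.3,0.003,0.008,-0.01,-1,-0.7,5,-1.3,0.003,0.008,-0.01,-1,-0.7,7,-1.3,0.003,0.008,-0.01,-1,-0.7,8.3,-1.3,0.003,0.008,-0.01,-1,-0.7,8.3,-1.3,0.003,0.008,-0.01,-1,-0.7,8.3,-1.3,0.003,0.008,-0.01,-1])

```text
time: 22.9
position: [0.4609, 0.3606, 0.1722]
ee_rot: [[-1.0, 0.008, -0.005], [0.005, -0.002, -1.0], [-0.008, -1.0, 0.002]]
ft_force: [0.6, 0.0, 0.1]
width: 0.0337
```

Run:
```python
from h import *
s=arm.state();print(s["position"]);print(np.round(s["ee_rot"],3).tolist());go(.459,.3635,.1488,-90)
c=cam("side");cv2.imwrite("pics/s2.png",cv2.resize(c["color"][80:180,200:320],None,fx=5,fy=5,interpolation=2))
```

```text
[0.46091623 0.36062197 0.17218156]
[[-1.0, 0.008, -0.005], [0.005, -0.002, -1.0], [-0.008, -1.0, 0.002]]
go [ 0.21  2.34 -0.29] [-0.002 -0.005 -0.008] rows 0.47271662991914554 0.060962482678433155
```

View pics/s2.png

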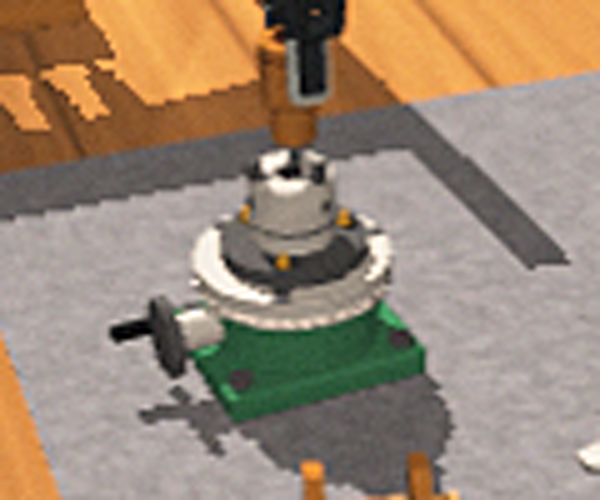

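>>> step_arm(steps=[0.2,0,-0.3,0,0,0,-1,0.2,0,-0.3,0,0,0,-1,0.2,0.5,-0.3,0,0,0,-1,0.2,1,-0.3,0,0,0,-1,0.2,1.4,-0.3,0,0,0,-1,0.2,1.7,-0.3,0,0,0,-1,0.2,2,-0.3,0,0,0,-1,0.2,2.1,-0.3,0,0,0,-1])

```text
time: 23.75
position: [0.4591, 0.3642, 0.1513]
ee_rot: [[-1.0, 0.008, -0.004], [0.004, -0.001, -1.0], [-0.008, -1.0, 0.001]]
ft_force: [0.7, -0.5, -0.9]
width: 0.0348
```

>>> step_arm(steps=[0,0.15,0,0,0,0,-1,0,0.3,0,0,0,0,-1,0,0.3,0,0,0,0,-1])

```text
time: 24.05
position: [0.4592, 0.3642, 0.1489]
ee_rot: [[-1.0, 0.008, -0.004], [0.004, -0.002, -1.0], [-0.008, -1.0, 0.002]]
ft_force: [-0.7, -0.6, 3.1]
width: 0.0344
```

Contact at the expected height; release.

>>> step_arm(steps=[0,0,0,0,0,0,-0.1,0,0,0,0,0,0,0.1,0,0,0,0,0,0,0.4,0,0,0,0,0,0,1,0,0,0,0,0,0,1,0,-2,0,0,0,0,1,0,-6,0,0,0,0,1,0,-10,0,0,0,0,1])

```text
time: 24.85
position: [0.4577, 0.3638, 0.2489]
ee_rot: [[-1.0, 0.006, -0.004], [0.004, -0.003, -1.0], [-0.006, -1.0, 0.003]]
ft_force: [0.1, 0.4, 0.5]
width: 0.0854
```

Run:
```python
from h import *
arm.camera("wrist")
c=cam("wrist");P=cloud(c);r=np.hypot(P[...,0]-.456,P[...,1]-.364);z=P[...,2]
for lo,hi in((.17,.19),(.112,.127),(.076,.09)):
    m=(r<.045)&(z>lo)&(z<hi);Q=P[m];print(len(Q),np.median(Q[:,2]) if len(Q) else "",cv2.minEnclosingCircle((Q[:,:2]*1000).astype(np.float32)) if len(Q) else "")
print(arm.state()["position"])
# key jaw dir = 11.9 deg + look
go(.55,.0,.25,-90);go(.58,-.2135,.2,-90+102)
```

```text
2072 0.17879839030239061 ((456.7168884277344, 364.12933349609375), 18.16817855834961)
875 0.12070406525971522 ((456.415771484375, 364.06060791015625), 24.93060302734375)
2820 0.08078529807939097 ((456.0052795410156, 363.8886413574219), 43.05116653442383)
[0.46112731 0.36808126 0.25581627]
go [-9.02  0.51 36.78] [ 0.006 -0.004 -0.018] rows 7.574060940585706 0.13123711747638722
go [-12.02   5.44  58.15] [ 0.018  1.357 -0.011] rows 11.924477921093484 9.054745145417213
```

>>> step_arm(steps=[1,0,4,0,0,0,1,3,0,9,0,0,0,1,5,0,14,0,0,0,1,6,0,18.5,0,0,0,1,6,0,18.5,0,0,0,1,6,0,18.5,0,0,0,1])

```text
time: 25.55
position: [0.4002, 0.1815, 0.2532]
ee_rot: [[-1.0, 0.019, -0.008], [0.008, 0.005, -1.0], [-0.019, -1.0, -0.005]]
ft_force: [0.4, -0.3, 0.6]
width: 0.0855
```

Run:
```python
from h import *
arm.camera("wrist");c=cam("wrist");np.savez("w10.npz",**c);P=cloud(c);z=P[...,2]
print(arm.state()["position"]);near=np.hypot(P[...,0]-.44,P[...,1]-.173)<.09
m=near&(z>.0295)&(z<.04);n,l,st,ce=cv2.connectedComponentsWithStats(m.astype(np.uint8))
T=[]
for i in range(1,n):
    if st[i,4]>20: Q=P[l==i];print(st[i],Q.mean(0).round(4),np.round(cv2.minAreaRect((Q[:,:2]*1000).astype(np.float32))[:2],1).tolist() if 0 else cv2.minAreaRect((Q[:,:2]*1000).astype(np.float32)))
m=near&(z>.004)&(z<.04);Q=P[m];print("base",cv2.minAreaRect((Q[:,:2]*1000).astype(np.float32)))
im=c["color"];p=topix(c,[[.44,.173,.02]])[0].astype(int);x0,y0=np.maximum(p-90,0);print(x0,y0);cv2.imwrite("pics/w10.png",cv2.resize(im[y0:y0+180,x0:x0+180],None,fx=3,fy=3,interpolation=2))
```

```text
[0.40070524 0.18463989 0.25380296]
[261 116  22  14 204] [0.469  0.1912 0.0342] ((468.8820495605469, 190.74005126953125), (21.245243072509766, 10.085609436035156), 77.92744445800781)
[306 126  23  14 208] [0.4587 0.1438 0.034 ] ((458.7575988769531, 144.42364501953125), (22.63650894165039, 10.106334686279297), 78.0882568359375)
[252 168  20  13 188] [0.4151 0.2028 0.034 ] ((414.7773742675781, 202.33331298828125), (21.182815551757812, 10.23730182647705), 77.01500701904297)
[296 177  20  14 186] [0.4048 0.155  0.0337] ((404.55963134765625, 154.8781280517578), (20.522186279296875, 10.481555938720703), 78.2726058959961)
base ((440.9785461425781, 183.53460693359375), (144.0047607421875, 145.89572143554688), 5.599584102630615)
198 59
```

View pics/w10.png

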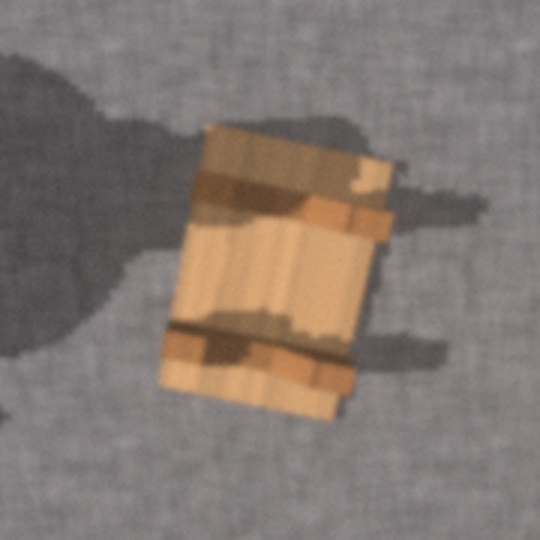

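>>> step_arm(steps=[-2.5,0,3,0,-0.14,0,1,-5,0,6,0,-0.28,0,1,-7.5,0,9,0,-0.42,0,1,-10,0,12,0,-0.56,0,1,-12.5,0,15,0,-0.7,0,1,-15,0,18,0,-0.84,0,1,-17.5,0,21,0,-0.98,0,1,-20,0,24,0,-1.12,0,1])

```text
time: 26.45
position: [0.6026, -0.0545, 0.2554]
ee_rot: [[-0.43, 0.02, 0.903], [-0.903, 0.009, -0.43], [-0.017, -1.0, 0.014]]
ft_force: [0.1, 0.3, 0.4]
width: 0.0857
```

Run:
```python
from h import *
c=dict(np.load("w1.npz"));hsv=cv2.cvtColor(c["color"],cv2.COLOR_BGR2HSV)
m=cv2.inRange(hsv,(0,130,60),(8,255,255))|cv2.inRange(hsv,(172,130,60),(180,255,255));m[:,:490]=0;m[130:]=0
v,u=np.where(m>0);Q=onplane(c,np.c_[u,v],.010)[:,:2];r=cv2.minAreaRect((Q*1000).astype(np.float32));print(r)
t=onplane(c,[[436,102]],.01)[0];b=np.array(r[0])/1000;d=t[:2]-b;print("tip",t,"len",np.hypot(*d),np.degrees(np.arctan2(d[1],d[0])),"origin",b+d/np.hypot(*d)*.05)
go(.66,-.265,.22,12)
```

```text
((659.5529174804688, -261.29998779296875), (50.41368865966797, 9.78138542175293), 12.032896995544434)
tip [ 0.63952047 -0.163534    0.01      ] len 0.09979723518020872 101.57973686709067 origin [ 0.64951634 -0.21231767]
go [16.59  3.46 14.18] [-0.019 -0.654 -0.012] rows 4.420137522985831 4.362897645767937
```

>>> step_arm(steps=[3.5,0.8,3,0,-0.14,0,1,7,1.5,6,-0.01,-0.28,-0.005,1,10.5,2.3,9,-0.015,-0.42,-0.01,1,14,3,12,-0.019,-0.56,-0.012,1,16.6,3.5,14.2,-0.019,-0.654,-0.012,1,16.6,3.5,14.2,-0.019,-0.654,-0.012,1,16.6,3.5,14.2,-0.019,-0.654,-0.012,1])

```text
time: 27.15
position: [0.6614, -0.2647, 0.2179]
ee_rot: [[0.207, -0.001, 0.978], [-0.978, 0.003, 0.207], [-0.003, -1.0, -0.0]]
ft_force: [0.5, 0.7, -0.1]
width: 0.0853
```

Run:
```python
from h import *
arm.camera("wrist");c=cam("wrist");np.savez("w11.npz",**c);s=arm.state();print(s["position"])
hsv=cv2.cvtColor(c["color"],cv2.COLOR_BGR2HSV);P=cloud(c)
near=np.hypot(P[...,0]-.648,P[...,1]+.213)<.08
red=((hsv[...,0]<9)|(hsv[...,0]>171))&(hsv[...,1]>130)&(hsv[...,2]>60)&near
v,u=np.where(red);Q=onplane(c,np.c_[u,v],.010)[:,:2];r=cv2.minAreaRect((Q*1000).astype(np.float32));print("bar",r)
sh=near&~red&(P[...,2]>.0065)&(P[...,2]<.015);Q=P[sh][:,:2];print("shank",sh.sum(),cv2.minAreaRect((Q*1000).astype(np.float32)))
l=cv2.fitLine(Q.astype(np.float32),cv2.DIST_HUBER,0,.001,.001).ravel();print("line",l,np.degrees(np.arctan2(l[1],l[0])))
go(.648,-.213,.10,12);go(.648,-.213,.004,12)
```

```text
[ 0.66169185 -0.26150301  0.21932062]
bar ((659.7473754882812, -262.8203125), (49.51968002319336, 7.53587007522583), 12.083084106445312)
shank 977 ((650.0335693359375, -214.5051727294922), (50.866310119628906, 106.89920806884766), 11.990069389343262)
line [ 0.2184646  -0.97584486  0.64955235 -0.21280937] -77.38113
go [-5.   11.94 -0.32] [-0.001  0.004 -0.002] rows 2.5905535258670493 0.03183463674388169
go [-4.98 21.54 -0.34] [-0.001  0.004 -0.002] rows 4.422803533244618 0.03183463674388169
```

>>> step_arm(steps=[-2,3,-0.2,0,0,0,1,-4,7,-0.2,0,0,0,1,-5,11,-0.2,0,0,0,1,-5,14,-0.2,0,0,0,1,-5,17,-0.2,0,0,0,1,-5,19.5,-0.2,0,0,0,1,-5,21.2,-0.2,0,0,0,1,-5,21.2,-0.2,0,0,0,1])

```text
time: 28.05
position: [0.6475, -0.2096, 0.0049]
ee_rot: [[0.214, -0.004, 0.977], [-0.977, 0.005, 0.214], [-0.006, -1.0, -0.003]]
ft_force: [-0.5, 0.2, 0.2]
width: 0.0854
```

Run:
```python
from h import *
s=arm.state();print(s["position"],np.round(s["ee_rot"],3).tolist());go(.6493,-.2135,.004,12)
```

```text
[ 0.64746449 -0.2096433   0.00489248] [[0.214, -0.004, 0.977], [-0.977, 0.005, 0.214], [-0.006, -1.0, -0.003]]
go [0.42 0.09 0.1 ] [ 0.003  0.007 -0.006] rows 0.08726906995547995 0.06234163415263944
```

>>> step_arm(steps=[0.3,0.05,0.1,0,0.007,0,0.5,0.3,0.05,0.1,0,0.007,0,0,0.3,0.05,0.1,0,0.007,0,-0.4,0.3,0.05,0.1,0,0.007,0,-1,0.3,0.05,0.1,0,0.007,0,-1,0.3,0.05,0.1,0,0.007,0,-1,0.3,0.05,0.1,0,0.007,0,-1,0.3,0.05,0.1,0,0.007,0,-1])

```text
time: 28.85
position: [0.6496, -0.2127, 0.0055]
ee_rot: [[0.207, -0.003, 0.978], [-0.978, 0.004, 0.207], [-0.005, -1.0, -0.002]]
ft_force: [-1.4, -0.5, 5.7]
width: 0.0061
```

>>> step_arm(steps=[0,0,0,0,0,0,-1,0,0,0,0,0,0,-1,0,0,0,0,0,0,-1])

```text
time: 29.15
position: [0.6496, -0.2126, 0.0055]
ee_rot: [[0.207, -0.003, 0.978], [-0.978, 0.004, 0.207], [-0.005, -1.0, -0.002]]
ft_force: [-0.8, -0.3, 2.4]
width: 0.0062
```

>>> step_arm(steps=[0,0,0,0,0,0,-0.5,0,0,0,0,0,0,-0.4,0,0.2,0,0,0,0,-0.4,0,0.3,0,0,0,0,-0.4,0,0.3,0,0,0,0,-1,0,0.3,0,0,0,0,-1,0,0.3,0,0,0,0,-1,0,0.3,0,0,0,0,-1])

```text
time: 29.95
position: [0.6494, -0.2126, 0.0023]
ee_rot: [[0.207, -0.004, 0.978], [-0.978, 0.005, 0.207], [-0.005, -1.0, -0.003]]
ft_force: [-0.1, -0.4, -1.0]
width: 0.0067
```

>>> step_arm(steps=[0,0,0,0,0,0,-1,0,0,0,0,0,0,-1])

```text
time: 30.15
position: [0.6494, -0.2126, 0.0023]
ee_rot: [[0.207, -0.004, 0.978], [-0.978, 0.005, 0.207], [-0.005, -1.0, -0.003]]
ft_force: [-0.6, 0.7, -1.1]
width: 0.0071
```

>>> step_arm(steps=[0,-0.7,0,0,0,0,-1,0,-1.5,0,0,0,0,-1,0,-2.5,0,0,0,0,-1,0,-4,0,0,0,0,-1,0,-6,0,0,0,0,-1,0,-9,0,0,0,0,-1,0,-12,0,0,0,0,-1,0,-13,0,0,0,0,-1])

```text
time: 30.95
position: [0.6533, -0.2137, 0.1386]
ee_rot: [[0.207, 0.005, 0.978], [-0.978, 0.002, 0.207], [-0.001, -1.0, 0.006]]
ft_force: [1.5, 0.2, -1.5]
width: 0.007
```

Run:
```python
from h import *
s=arm.state();print(s["position"],s["ft_force"],s["width"]);c=cam("wrist");cv2.imwrite("pics/w12.png",c["color"])
go(.52,-.0,.16,45);go(.4368,.1731,.14,78)
```

```text
[ 0.65329105 -0.21368171  0.1385563 ] [ 1.46053462  0.21364916 -1.46423661] 0.007048833493872821
go [-23.68  -2.17  -8.6 ] [-0.006 -0.577  0.001] rows 5.0568626779900665 3.846447244054536
go [-42.33  -0.18 -13.17] [-0.005 -1.153  0.003] rows 8.866907890409017 7.688022726473688
```

View pics/w12.png

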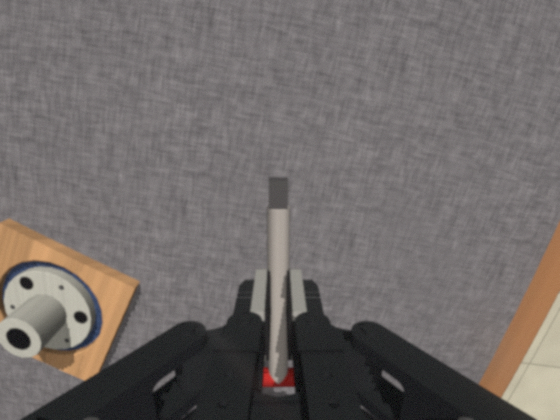

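>>> step_arm(steps=[-4.5,-1,-1.5,0,-0.14,0,-1,-9,-2,-3,0,-0.28,0,-1,-14,-2,-4.5,0,-0.42,0,-1,-19,-2,-6,0,-0.56,0,-1,-24,-2,-7.5,0,-0.7,0,-1,-29,-2,-9,0,-0.84,0,-1,-34,-2,-10.6,0,-0.98,0,-1,-38.5,-2,-12,0,-1.1,0,-1])

```text
time: 31.8
position: [0.4582, 0.1317, 0.1576]
ee_rot: [[0.967, 0.005, 0.254], [-0.254, 0.001, 0.967], [0.004, -1.0, 0.002]]
ft_force: [0.6, -0.1, -1.6]
width: 0.0071
```

>>> step_arm(steps=[0,0,0,0,0,0,-1,0,0,0,0,0,0,-1])

```text
time: 32.0
position: [0.4566, 0.1329, 0.1571]
ee_rot: [[0.968, 0.004, 0.25], [-0.25, -0.0, 0.968], [0.003, -1.0, 0.001]]
ft_force: [-0.3, -1.2, -0.4]
width: 0.0071
```

Run:
```python
from h import *
s=arm.state();print(s["position"],s["width"]);go(.4368,.1731,.085,78)
c=cam("wrist");P=cloud(c);p=np.array(s["position"]);M=np.array(s["ee_rot"])
L=(P-p)@M # tool coords
m=(abs(L[...,1])<.02)&(L[...,0]<-.02)&(L[...,0]>-.08)&(abs(L[...,2])<.03);Q=L[m];print(len(Q));
print("x range",Q[:,0].min(),Q[:,0].max())
for a,b in((-.06,-.045),(-.045,-.03),(-.03,-.02)):
    q=Q[(Q[:,0]>a)&(Q[:,0]<b)];print(a,np.median(q[:,1:],axis=0))
```

```text
[0.45655342 0.13285871 0.15711451] 0.007099670421984732
go [-2.94  7.2   3.4 ] [-0.001 -0.043  0.003] rows 1.6982415759908105 0.2909581027914641
1610
x range -0.05167828768533094 -0.02001262361500393
-0.06 [-7.38158612e-03  6.15475920e-05]
-0.045 [-7.50899597e-03  5.84645834e-05]
-0.03 [-7.56972090e-03  5.32822156e-05]
```

>>> step_arm(steps=[-1.5,1,1.7,0,-0.02,0,-1,-3.1,3,3.5,0,-0.043,0,-1,-3.1,5,3.5,0,-0.043,0,-1,-3.1,7,3.5,0,-0.043,0,-1,-3.1,7.2,3.5,0,-0.043,0,-1,-3.1,7.2,3.5,0,-0.043,0,-1])

```text
time: 32.65
position: [0.4373, 0.1713, 0.0844]
ee_rot: [[0.977, 0.002, 0.215], [-0.215, -0.001, 0.977], [0.002, -1.0, -0.0]]
ft_force: [-0.4, 0.3, -1.1]
width: 0.0069
```

```bash
python3 -c "
from h import *
s=arm.state();print(s['position'],np.round(s['ee_rot'],3).tolist());go(.4345,.1736,.04,78);go(.4345,.1736,.0235,78)"
```

```text
[0.4373408  0.17129689 0.0844493 ] [[0.977, 0.002, 0.215], [-0.215, -0.001, 0.977], [0.002, -1.0, -0.0]]
go [-0.34  4.44  0.17] [ 0.    -0.008  0.002] rows 0.8919898901918438 0.05290407407663056
go [-0.34  6.09  0.17] [ 0.    -0.008  0.002] rows 1.221178427317127 0.05290407407663056
```

>>> step_arm(steps=[-0.3,0.5,0.2,0,-0.008,0,-1,-0.3,1.5,0.2,0,-0.008,0,-1,-0.3,2.7,0.2,0,-0.008,0,-1,-0.3,3.8,0.2,0,-0.008,0,-1,-0.3,4.5,0.2,0,-0.008,0,-1,-0.3,5,0.2,0,-0.008,0,-1,-0.3,5.5,0.2,0,-0.008,0,-1,-0.3,5.9,0.2,0,-0.008,0,-1])

```text
time: 33.45
position: [0.4351, 0.174, 0.0251]
ee_rot: [[0.978, 0.002, 0.207], [-0.207, -0.001, 0.978], [0.002, -1.0, -0.0]]
ft_force: [0.3, 0.5, -1.1]
width: 0.0067
```

>>> step_arm(steps=[0,0.1,0,0,0,0,-1,0,0.2,0,0,0,0,-1,0,0.2,0,0,0,0,-1])

```text
time: 33.75
position: [0.4352, 0.174, 0.0232]
ee_rot: [[0.978, 0.003, 0.207], [-0.207, -0.001, 0.978], [0.003, -1.0, -0.0]]
ft_force: [-0.7, -0.6, -0.1]
width: 0.0067
```

>>> step_arm(steps=[0,0.1,0,0,0,0,-1,0,0.1,0,0,0,0,-1,0,0.1,0,0,0,0,-0.7,0,0.1,0,0,0,0,-0.4,0,0,0,0,0,0,-0.2,0,-2,0,0,0,0,-0.2,0,-5,0,0,0,0,0,0,-9,0,0,0,0,1])

```text
time: 34.55
position: [0.4334, 0.1735, 0.1129]
ee_rot: [[0.978, -0.002, 0.207], [-0.207, -0.001, 0.978], [-0.001, -1.0, -0.001]]
ft_force: [0.9, -0.5, 0.7]
width: 0.0557
```

>>> step_arm(steps=[3,-6,0,0,0,0,1,6,-12,0,0,0,0,1,6,-14,0,0,0,0,1,6,-14,0,0,0,0,1])

```text
time: 34.95
position: [0.4987, 0.1627, 0.2604]
ee_rot: [[0.978, 0.013, 0.21], [-0.21, 0.003, 0.978], [0.012, -1.0, 0.005]]
ft_force: [0.5, 0.9, 0.9]
width: 0.0854
```

Run:
```python
from h import *
for _ in range(3):arm.camera("side")
s=arm.state();print(s["position"],s["ft_force"],s["width"])
R0=np.array([.4368,.1731]);a=np.radians(-12);X=np.array([np.cos(a),np.sin(a)])
for n in("top","wrist","side"):
    c=cam(n);P=cloud(c);z=P[...,2];hsv=cv2.cvtColor(c["color"],cv2.COLOR_BGR2HSV)
    cv2.imwrite(f"pics/fin_{n}.png",c["color"])
    near=np.hypot(P[...,0]-.437,P[...,1]-.173)<.075
    sh=near&(hsv[...,1]<60)&(z>.024)&(z<.036);Q=P[sh]
    if len(Q)>20:
        D=Q[:,:2]-R0;lx=D@X;ly=D@np.array([-X[1],X[0]]);print(n,"key",len(Q),np.median(Q[:,2]),"lx",lx.min(),lx.max(),"ly",np.median(ly),np.polyfit(lx,ly,1))
    red=near&((hsv[...,0]<9)|(hsv[...,0]>171))&(hsv[...,1]>150)
    if red.sum()>5:
        D=P[red][:,:2]-R0;print("  bar lx,ly",np.median(D@X),np.median(D@np.array([-X[1],X[0]])),np.median(z[red]))
    for nm,x,y,lo,hi in(("plate hub",.463,-.356,.045,.07),("chuckbody",.456,.364,.112,.127),("bowl",.456,.364,.165,.19),("tin",.4215,.0115,.025,.04)):
        m=(np.hypot(P[...,0]-x,P[...,1]-y)<.045)&(z>lo)&(z<hi);A=P[m]
        if len(A)>20:print("  ",nm,len(A),np.median(A[:,2]).round(4),cv2.minEnclosingCircle((A[:,:2]*1000).astype(np.float32)))
    m=(np.hypot(P[...,0]-.64,P[...,1]-.194)<.09)&(z>.004)&(z<.02);A=P[m]
    if len(A)>20:print("   caliper",cv2.minAreaRect((A[:,:2]*1000).astype(np.float32)))
```

```text
[0.491771   0.16111652 0.25251683] [-0.0270915  -0.1035468   0.02836953] 0.08566363618348638
top key 79 0.029122316640885826 lx -0.052426214297908676 0.022618047858098966 ly 0.0005847228429756576 [0.02755342 0.00180883]
   plate hub 219 0.0553 ((462.7395324707031, -355.1767883300781), 21.11834144592285)
   chuckbody 163 0.1199 ((454.72747802734375, 363.8829040527344), 25.338668823242188)
   bowl 208 0.1779 ((456.0909729003906, 364.1720886230469), 18.371732711791992)
   caliper ((682.7889404296875, 137.56808471679688), (111.0352554321289, 29.457273483276367), 41.756492614746094)
wrist key 816 0.029862662716627325 lx -0.05266171900109463 0.0491165644665768 ly 0.0006829761328431328 [0.0076494 0.0009963]
  bar lx,ly 0.05017263440047117 -0.004635870833936207 0.029863869077349336
   chuckbody 1584 0.1207 ((455.47198486328125, 363.2764587402344), 25.208070755004883)
   bowl 996 0.1743 ((455.92584228515625, 359.1144714355469), 17.3633975982666)
   tin 2684 0.0327 ((424.4572448730469, 11.552392959594727), 31.9419002532959)
   caliper ((629.47265625, 194.28463745117188), (124.09085845947266, 127.50807189941406), 70.27638244628906)
side key 126 0.029761050788993937 lx -0.052368689872019994 0.04698488243071231 ly -0.0030012977352672976 [-0.00104513 -0.00212704]
  bar lx,ly 0.050618644722489795 -0.007682812392596614 0.030198601005308745
   plate hub 524 0.0573 ((461.7151794433594, -356.8076477050781), 20.49810791015625)
   chuckbody 111 0.1215 ((454.9566345214844, 361.1120910644531), 24.61899185180664)
   bowl 124 0.1783 ((456.29205322265625, 361.0602111816406), 19.784099578857422)
   tin 483 0.033 ((421.99365234375, 10.229653358459473), 32.01404571533203)
   caliper ((643.3388671875, 191.9393310546875), (171.88836669921875, 170.1110076904297), 57.19170379638672)
```

View pics/fin_wrist.png

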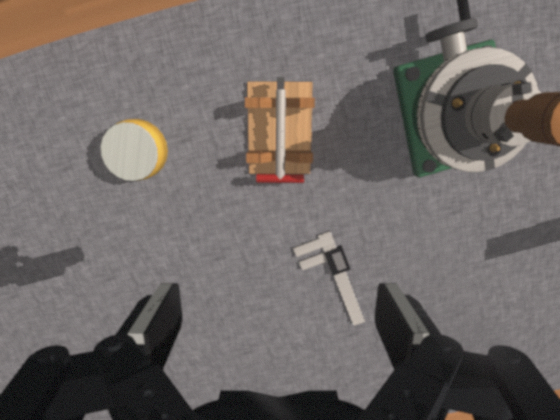

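View pics/fin_side.png

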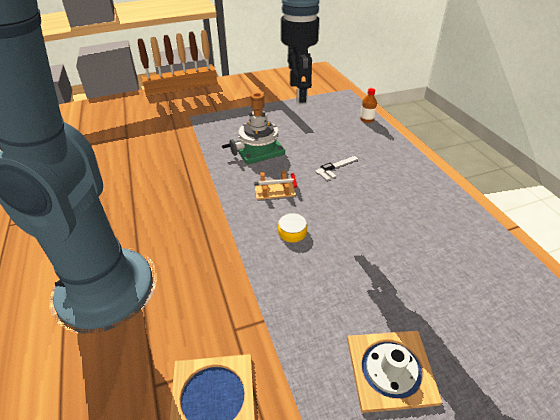

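```bash
python3 -c "
from workcell import arm
print(arm.close_job(),arm.state()['time'])"
```

```text
the job is handed in; nothing more can be done
the job is handed in; nothing more can be done
```

The changeover is done and handed in at about 35 s on the robot's clock (limit 115 s); the hand-in gives no verdict. All four parts are in place, nothing was dropped, and the arm was clear of everything.

| Part | Last check |
|---|---|
| Faceplate | Flat, hub up, in the far tray's pocket; hub top at about 56 mm (56 expected), centre within about 2 mm |
| Chuck | Flange top at 80.7 mm (80 expected) with no measurable tilt; about 1–2 mm off the table axis |
| Bowl | Upright between the jaws; top at about 178 mm (178 expected); 1 mm or less off the chuck axis after release |
| Key | In both notches with the bar outside the cheeks; top at about 30 mm (30 expected); about 1–3 mm off centre lengthwise and 1–3 mm sideways; 0–2° off the cradle line |

**Bystanders:** The wax tin measured within about 3 mm of where it started. The caliper was never approached and looks unmoved in the last pictures. My final numeric check on it failed because other things got into the mask.

**Disagreements:**
- The final wrist view of the bowl read about 5 mm off in y and 4 mm low. The bowl was cut off at the edge of that picture; the top and side views and the wrist view just after release agreed with each other.
- The red bar's centre read 5–8 mm sideways, but the shank, which is what sits in the notches, read 1–3 mm.

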